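Pack up the instrument case

ROBOT

A 6-joint arm with a two-finger parallel gripper is mounted at the origin on a cart in front of the work surface, level with it; the furniture and walls round the work are solid. World frame = base frame: x ahead of the robot, y to its left, z up, the work surface at z = 0. Lengths are in m, angles in degrees, forces in N, time in s.
With the tool pointing down it reaches from about 0.375 to 0.9 m from the base axis. Payload 3.1 kg.
Tool frame: the origin (TCP) lies midway between the tips of the shut fingers; the grasp point (between the pads) lies 19 mm behind it; x points along the fingers, z is the direction in which the jaws open and shut, and the axes are right-handed (so a half turn about x gives the same grasp; the last joint's range is limited). The gripper opens to 87 mm and grips with 3 to 60 N. Pads are 19 mm wide; open, the fingers measure 117 mm over their backs; the gripper's body (75 mm by 190 mm) begins 51 mm behind the grasp point.
Start: joints at [66.091, 30.224, 82.088, -0, 67.689, -10.227], TCP at [0.148, 0.607, 0.223] pointing down, gripper open.
Joint ranges: [-176.69, 176.69], [-43.24, 126.21], [12.49, 139.97], [-82, 262], [0, 151.66], [-163.58, 163.58]. Speed limits (degrees/s): [159.86, 159.86, 180, 180, 180, 180].

INTERFACE

Orientations are given as a 3x3 rotation matrix whose columns are the frame's x, y, z axes.
In Python, from rig import * gives the robot as it stands.
- The arm moves only by the tool play_rows, never from a script. Its argument "rows" is a list that holds one entry, the list of rows, each a list of 7 numbers: the shift along the tool's x, y, z in m, then the turn, a rotation vector about the tool's x, y, z in degrees, then the finger opening in m, from 0 to 0.087. A call has 1 to 12 rows; each row is the pose to reach, as a shift and turn from the pose commanded when the call began, along the tool's axes at that moment; what a row does not reach only later rows make up. A row lasts 1/10 s, in which the tool goes at most 50 mm and 8.59 degrees, less where a joint would pass 70% of its speed; a pose out of reach is approached as far as the arm can. A call with a gripper value outside its range is refused whole. The fingers move at their own pace and stop on an object; the grip force is fixed at half the most. Time passes only in rows, so rows that repeat a pose let the fingers close. It gives the time, the measured TCP pose, the force and the opening at its end, in the units of the state.
- read_state(): the state, without advancing time (a new reading comes with each control period).
- capture(name): name is "side" or "top"; returns a dict with "pixels" (420x560x3 uint8, red, green, blue), "intrinsics" (3x3 intrinsics, pixels), "rvec" (rotation vector, rad) and "tvec" (3), from world to camera coordinates, as OpenCV has them. Camera axes: x right, y down, z forward; pixel columns grow to the right and rows downward; lengths in m; the calibration is good to about 2 mm. A picture is of the moment at which its call begins. There is no depth.
- hand_in(): hands the job in, once; it reports no verdict.
Trained networks look in the newest picture that a camera, given by its name, has taken for a name from the list of things; names that differ only in an ending like _2 or _b are one class to them, and where a whole thing is asked for, a point or a joint stands for the part that bears it (a point fixed in the world has none). Each returns a list of dicts, best first, with "p" (0 to 1); they miss things now and then, are a little off and sometimes report something else, mostly with a low value. They report only what shows in the picture. A call takes as long as a camera call.
- trace(camera, target): "mask" (420x560 bool, what is visible of it) and "at" ([column, row] in pixels, amid what is visible of it).
The state is a dict: "time_s": time; "joint_positions": joint angles; "qvel": joint speeds; "tau": joint torques, N m; "position": TCP position; "tcp_rot": TCP orientation; "force": force on the tool from outside, world axes, zero at the start; "moment": the same for the moment, N m; "opening": opening from 0.0 (shut) to 1.0 (fully open).
Only numpy, scipy, OpenCV 4.12 (cv2) and the standard library are available. Lean on these libraries where they do the work, as an engineer would, in place of code of your own. Each camera call takes 0.05 s, during which the arm holds its last target.

TASK

Close up the instrument case: push the upright inner panel over until it lies fully down inside the case, then swing the lid over it from outside and press it fully shut. Only push with the fingertips or the outside of the fingers: do not pinch the panel or the lid (keep off their dark linings), do not lift or drag the case, and leave the tools in it, and the things standing round it where they are.

Things in the scene. Friction and masses are not known exactly. Their poses are not given: they have to be found in the camera images.
- case: Open grey instrument case, 190 mm (its x) by 180 mm (its y) and 62 mm high to the rim, walls 6 mm; about 3 kg, stands loose on its rubber feet. Origin: centre of the underside; x and y as above, z up. Both hinges run along its x: the lid's on the +y rim, the inner panel's just inside the -y wall.
- panel (a joint): Inner panel, a flat aluminium plate 160 mm along the hinge, 130 mm from hinge to free edge, 8 mm thick with its dark lining. 0 = lying down flat inside the case (its top then 49 mm above the case's underside, 13 mm below the rim; it rests there on a stop); about 1.57 = upright; upper stop at 1.65. It swings down toward the case's +y (toward the lid's hinge). A stiff hinge: it stays where it is left; 1 to 2 N at the free edge moves it.
- panel_hinge (a point): Middle of the panel's hinge line: at (0, -78, 43) mm in the case's frame.
- panel_edge (a point): Middle of the panel's free edge on its bare metal face (to be pushed), 130 mm from the hinge; this face looks to the case's -y when the panel is upright, and up when it is down. The face lies 6 mm off the hinge line.
- panel_lining: Dark lining 4 mm thick on the panel's other face (toward the lid when upright, underneath when down). Origin: on the panel's hinge line. Not to be pressed with the fingers.
- lid (a joint): Flat grey lid of the case, 194 mm along the hinge, 184 mm from hinge to free edge, 12 mm thick with its lining. 0 = shut on the rim (its top then 74 mm above the case's underside), 1.57 = upright, larger = leaning back outward, to the case's +y; upper stop at 2.0. It shuts toward the case's -y. A stiff hinge: it stays where it is left; 2 to 4 N at the free edge moves it. The lid cannot close over an upright panel.
- lid_hinge (a point): Middle of the lid's hinge line: at (0, 92, 62) mm in the case's frame.
- lid_edge (a point): Middle of the lid's free edge on its outer face (to be pushed), 184 mm from the hinge; this face looks to the case's +y when the lid is upright, and up when it is shut. The face lies 12 mm off the hinge line.
- lid_lining: Dark lining 6 mm thick on the inside of the lid. Origin: on the lid's hinge line. Not to be pressed with the fingers.
- tweezers: Steel tweezers, 118 x 8 x 10 mm, lying loose in the case on its bed (18 mm above the underside), in the half next to the panel's hinge. Origin: centre of the underside.
- clip: Small crocodile clip with a black sleeve, 68 x 12 x 11 mm, lying loose in the case on its bed, in the half next to the lid's hinge. Origin: centre of the underside.
- vial: Bystander: small clear bottle with a white cap, 31 mm wide, 114 mm high, standing on the worktop beyond the panel's side of the case. Origin: centre of the underside.
- bulb: Bystander: red rubber bulb, 40 mm wide, 98 mm high, standing beyond the far (+x) end of the case. Origin: centre of the underside.
- small_beaker: Bystander: small beaker, 59 x 62 mm, 72 mm high, standing before the near (-x) end of the case. Origin: centre of the underside.

How it is judged (in metres and radians):
On the way, in this order (a step that is already met when the one before it is completed fails the run):
1. the inner panel is folded fully down while the lid still stands open (value of joint panel below 0.06 rad and value of joint lid above 1.2 rad), for 0.2 s.
2. the lid is swung shut over the folded panel (value of joint lid below 0.05 rad and value of joint panel below 0.08 rad), for 0.2 s.
At the end, for the whole second after the job is handed in: Panel down (joint below 0.08 rad; below 0.06 when it is folded), lid shut over it (joint below 0.05 rad), the case level and at rest, the tweezers and the clip in it under the panel (all of step 2 and angle between case's own z axis and vertical below 0.03 rad and linear speed of case below 0.02 m/s and x of tweezers in the frame of case between -0.09 and 0.09 m and y of tweezers in the frame of case between -0.085 and 0.085 m and z of each of tweezers, clip in the frame of case below 0.042 m and x of clip in the frame of case between -0.09 and 0.09 m and y of clip in the frame of case between -0.085 and 0.085 m); the robot touches nothing.
It fails at once if the lid is swung down (below 0.7 rad) while the panel is not folded down (above 0.3 rad) (value of joint lid below 0.7 rad and value of joint panel above 0.3 rad).
It fails at once if the lid or the panel is pinched: a finger presses on its lining with more than 4 N (contact force between the fingers and lid_lining above 4 N or contact force between the fingers and panel_lining above 4 N).
It fails at once if the case is dragged more than 40 mm, lifted or tipped (distance of case from where it was at the start of the episode above 0.04 m or height (world z) of case above 0.012 m or angle between case's own z axis and vertical above 0.12 rad).
It fails at once if a tool is lifted out of the case (z of any of tweezers, clip in the frame of case above 0.06 m).
It fails at once if a bystander is moved more than 30 mm or tipped ((distance of vial from where it was at the start of the episode above 0.03 m or angle between vial's own z axis and vertical above 0.3 rad) or (distance of bulb from where it was at the start of the episode above 0.03 m or angle between bulb's own z axis and vertical above 0.3 rad) or (distance of small_beaker from where it was at the start of the episode above 0.03 m or angle between small_beaker's own z axis and vertical above 0.3 rad)).
It also fails if it takes over 56 s, if anything falls off the work surface, if the arm or the gripper's body presses on something with over 40 N, if the wrist force passes 120 N, or if a joint passes its speed limit or range.

## Working session

There is one attempt and no reset: what is moved stays moved. The work goes in short steps, Python scripts to look and compute and a tool call to move; the robot and the scene stay as the last step left them, time stands still between calls to the robot, and variables do not carry over. Pictures are saved under pics/ and viewed, and the job is handed in when it is done.

Besides the shell and the picture viewer there is one more tool, called after "Call:" as name([rows], argument=value, ...), one row to a line, values as JSON. play_rows: Moves the arm, as the interface text tells. Its arguments: {"type":"object","properties":{"rows":{"type":"array"}},"required":["rows"]}

```bash
ls; mkdir -p pics
python3 - <<'E'
from rig import *
import cv2,pickle
D={}
for n in ("side","top"):
    c=capture(n); cv2.imwrite(f"pics/{n}0.png",c["pixels"][:,:,::-1]); D[n]=c
    for t in ("case","panel","lid","vial","bulb","small_beaker"):
        r=trace(n,t)
        print(n,t,[(round(x["p"],2),[round(float(v)) for v in x["at"]]) for x in r[:2]])
        c[t]=r[:1]
pickle.dump(D,open("d0.pkl","wb"))
s=read_state();print(s)
E
```

```text
pics
side case [(0.98, [234, 181])]
side panel [(0.74, [250, 191])]
side lid [(0.91, [219, 149])]
side vial [(0.59, [284, 239])]
side bulb [(0.6, [295, 212])]
side small_beaker [(0.61, [186, 227])]
top case [(0.66, [170, 217]), (0.63, [251, 208])]
top panel [(0.6, [250, 218])]
top lid [(0.7, [125, 199]), (0.51, [197, 214])]
top vial [(0.64, [315, 226])]
top bulb [(0.73, [238, 156])]
top small_beaker [(0.6, [220, 307]), (0.2, [250, 218])]
{'time_s': 0.7, 'joint_positions': array([ 6.60908987e+01,  3.02240750e+01,  8.20868930e+01, -1.47537723e-04,
        6.76882701e+01, -1.02275404e+01]), 'qvel': array([-0.01760616, -0.03333097,  0.11904475,  0.02894539,  0.00780038,
        0.01512757]), 'tau': array([-1.06454088e-03, -4.39864039e+01, -1.76948851e+01,  6.34312048e-02,
        5.04230149e-02, -3.47311811e-05]), 'position': array([0.14779862, 0.60726189, 0.22254677]), 'tcp_rot': array([[ 7.56666562e-06, -9.71625521e-01,  2.36524517e-01],
       [ 1.11899383e-05,  2.36524517e-01,  9.71625521e-01],
       [-1.00000000e+00, -4.70527068e-06,  1.26621315e-05]]), 'force': array([ 0.27548936, -0.06640704,  0.44248268]), 'moment': array([-0.00015704,  0.03635313,  0.02886908]), 'opening': 1.0015824265249254}
```

Run:
```python
import cv2
for n in("side","top"):
    a=cv2.imread(f"pics/{n}0.png"); cv2.imwrite(f"pics/{n}0c.png",cv2.resize(a[70:370,60:460],(800,600),interpolation=cv2.INTER_CUBIC))
```

```text
(no output)
```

View pics/side0.png

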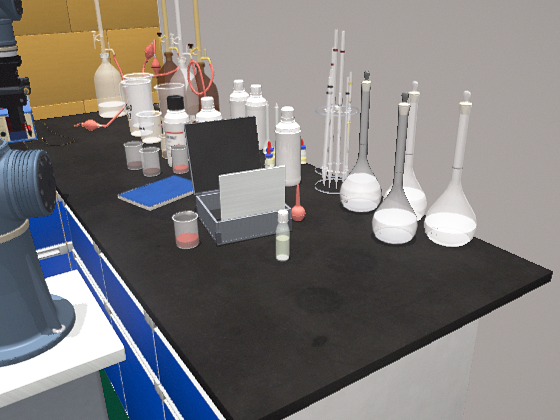

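View pics/top0.png

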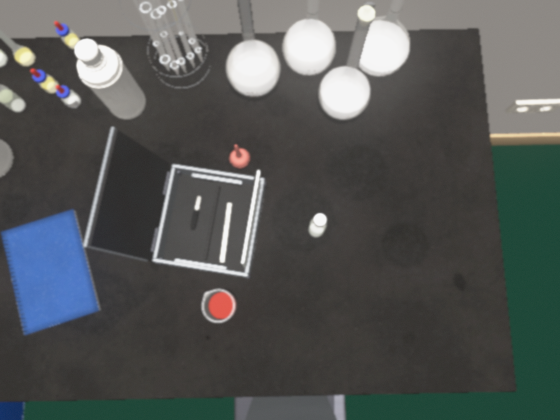

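```bash
sleep 0
```

```text
(no output)
```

View pics/side0c.png

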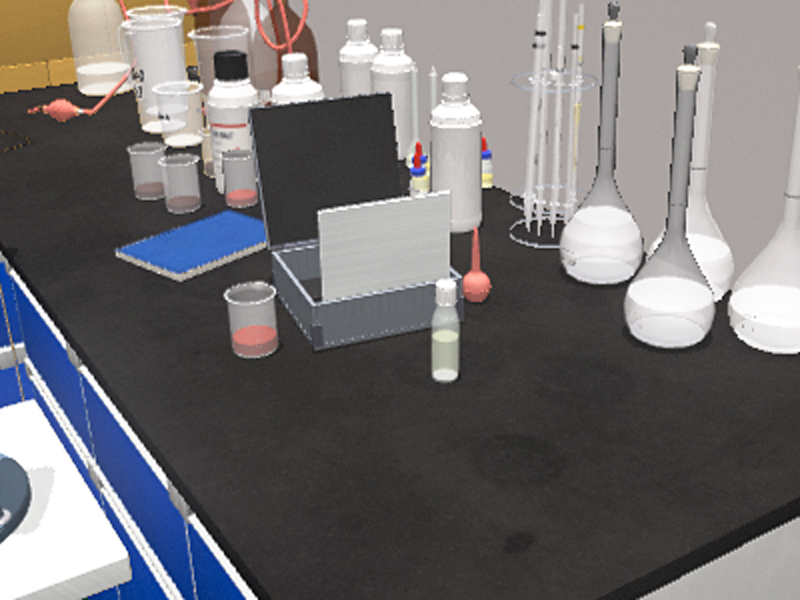

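View pics/top0c.png

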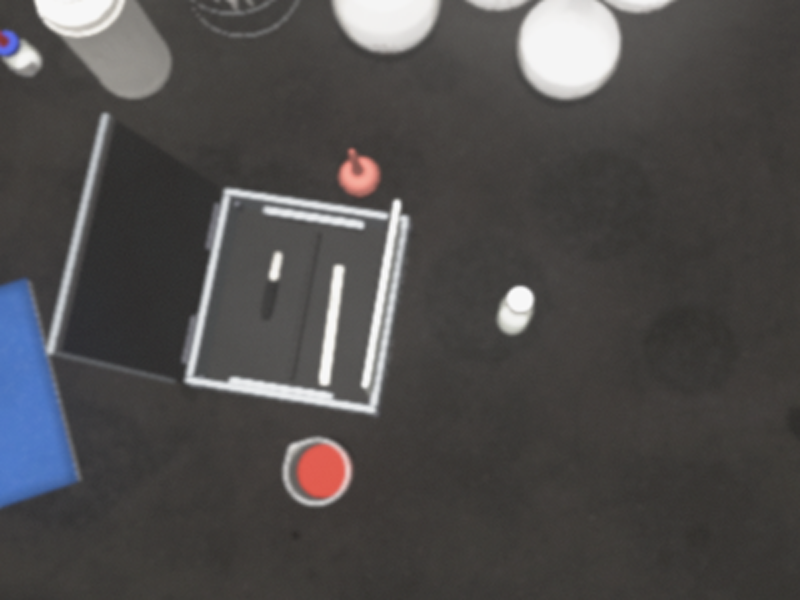

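```bash
cat > geo.py <<'E'
import numpy as np,cv2,pickle
from scipy.optimize import least_squares
def case2w(P,x,y,yaw):
    c,s=np.cos(yaw),np.sin(yaw); P=np.atleast_2d(P)
    return P@np.array([[c,-s,0],[s,c,0],[0,0,1]]).T+[x,y,0]
def lidp(u,r,o,th): return [u,.092-r*np.cos(th)+o*np.sin(th),.062+r*np.sin(th)+o*np.cos(th)]
def panp(u,r,o,th): return [u,-.078+r*np.cos(th)-o*np.sin(th),.043+r*np.sin(th)+o*np.cos(th)]
def proj(c,P): return cv2.projectPoints(np.asarray(P,float),np.asarray(c["rvec"],float),np.asarray(c["tvec"],float),c["intrinsics"],None)[0][:,0]
def zplane(c,px,z):
    R=cv2.Rodrigues(np.asarray(c["rvec"],float))[0];t=np.asarray(c["tvec"],float).ravel()
    d=R.T@np.linalg.inv(c["intrinsics"])@[px[0],px[1],1]; o=-R.T@t
    return o+d*(z-o[2])/d[2]
E
python3 - <<'E'
from geo import *
D=pickle.load(open("d0.pkl","rb"))
cr=lambda l:[(a/2+60,b/2+70) for a,b in l]
top=np.array(cr([(228,190),(408,217),(375,410),(187,381),(104,115),(50,352),(397,200),(365,388)]))
side=np.array(cr([(250,107),(392,94),(320,211),(450,193),(316,347)]))
def pts(q):
    x,y,yaw,tl,tp=q
    rim=[(.095,.09,.062),(.095,-.09,.062),(-.095,-.09,.062),(-.095,.09,.062)]
    L=[lidp(.097,.184,.006,tl),lidp(-.097,.184,.006,tl)]
    P=[panp(.08,.13,.002,tp),panp(-.08,.13,.002,tp)]
    T=case2w(rim+L+P,x,y,yaw)
    S=case2w([L[1],L[0],P[1],P[0],(-.095,-.09,0.0)],x,y,yaw)
    return T,S
def f(q):
    T,S=pts(q); return np.r_[(proj(D["top"],T)-top).ravel(),(proj(D["side"],S)-side).ravel()]
c=zplane(D["top"],top[:4].mean(0),.062); print(c)
r=least_squares(f,[c[0],c[1],0,1.7,1.57],loss="soft_l1"); print(r.x, np.degrees(r.x[2])); print(r.fun.reshape(-1,2).round(1))
x,y,yaw,tl,tp=r.x
for n,v in dict(lid_edge=lidp(0,.184,.012,tl),panel_edge=panp(0,.13,.006,tp)).items(): print(n,case2w(v,x,y,yaw))
for n in("vial","bulb","small_beaker"):
    m=D["top"][n][0]; h=dict(vial=.057,bulb=.02,small_beaker=.036)[n]
    w=zplane(D["top"],m["at"],h); cc,s=np.cos(yaw),np.sin(yaw); d=w-[x,y,0]
    print(n,w, "case:",cc*d[0]+s*d[1],-s*d[0]+cc*d[1])
E
```

```text
[0.55444316 0.14670086 0.062     ]
[ 0.55719313  0.1464237  -0.17776483  1.84741748  1.62282956] -10.185174306956345
[[-0.8 -1.8]
 [ 1.2 -1.2]
 [ 0.8  0.9]
 [-0.6  0.1]
 [ 0.8 -1.6]
 [-0.4  0.3]
 [ 0.7 -0.8]
 [ 0.4 -1.1]
 [-2.6 -0.2]
 [-1.8 -2.1]
 [-2.1 -0.2]
 [-0.9 -1.5]
 [-1.2  2.8]]
lid_edge [[0.5843888  0.29779555 0.23572772]]
panel_edge [[0.54114525 0.05710069 0.172512  ]]
vial [ 0.54014812 -0.05197427  0.057     ] case: 0.018306317456645425 -0.1982855584752494
bulb [0.69020114 0.09615048 0.02      ] case: 0.1398018057811206 -0.025961161718726106
small_beaker [0.39273567 0.13104279 0.036     ] case: -0.1591460405030544 -0.044219552834145415
```

Call:
play_rows([
  [[-0.05,0,0,0,0,0,0],[-0.1,0,0,0,0,0,0],[-0.13,-0.02,-0.02,8,0,0,0],[-0.13,-0.055,-0.05,16,0,0,0],[-0.13,-0.09,-0.085,24,0,0,0],[-0.13,-0.125,-0.12,32,0,0,0],[-0.13,-0.16,-0.15,40,0,0,0],[-0.13,-0.195,-0.185,48,0,0,0],[-0.13,-0.23,-0.215,56,0,0,0],[-0.13,-0.265,-0.25,64,0,0,0],[-0.13,-0.3,-0.285,72,0,0,0],[-0.13,-0.335,-0.32,80,0,0,0]],
])

```text
time_s: 1.9
position: [0.3982, 0.2153, 0.3529]
tcp_rot: [[0.001, 0.07, 0.998], [0.0, 0.998, -0.07], [-1.0, 0.0, 0.001]]
force: [0.6, 0.4, 0.1]
opening: 0.031
```

```bash
cat > st.py <<'E'
from rig import *
from geo import *
Q=(.5572,.1464,-.1778)
def where(show=True):
    s=read_state();p=np.array(s["position"]);c,si=np.cos(Q[2]),np.sin(Q[2]);d=p-[Q[0],Q[1],0]
    pc=np.array([c*d[0]+si*d[1],-si*d[0]+c*d[1],p[2]])
    R=np.array(s["tcp_rot"]); 
    Rc=np.array([[c,si,0],[-si,c,0],[0,0,1]])@R
    if show: print("t",round(s["time_s"],2),"case mm",(pc*1e3).round(1),"F",np.round(s["force"],1),"open",round(s["opening"],2)); print("R in case\n",Rc.round(3)); print(np.round(s["joint_positions"],1))
    return pc,Rc
E
python3 -c "
from st import *
pc,Rc=where()
print('shift in tool to (0,-135,330):',Rc.T@(np.array([0,-.135,.33])-pc))
D=np.array([[0,0,-1],[0,1,0],[1,0,0]]).T
D=np.array([[0,0,1],[0,1,0],[-1,0,0]])
print('turn',np.degrees(cv2.Rodrigues(Rc.T@D)[0].ravel()))"
```

```text
t 1.9 case mm [-168.6   39.7  352.9] F [0.6 0.4 0.1] open 0.03
R in case
 [[ 0.001 -0.108  0.994]
 [ 0.001  0.994  0.108]
 [-1.     0.     0.001]]
[14.2  8.  94.8  0.  77.1 18.2]
shift in tool to (0,-135,330): [ 0.02298716 -0.19190457  0.14880988]
turn [ 6.18534757  0.05620705 -0.02827364]
```

Call:
play_rows([
  [[0,-0.038,0.03,3,0,0,0],[0,-0.076,0.06,6.2,0,0,0],[0,-0.115,0.09,6.2,0,0,0],[0,-0.154,0.12,6.2,0,0,0],[0,-0.192,0.149,6.2,0,0,0],[0.04,-0.192,0.149,6.2,0,0,0],[0.08,-0.192,0.149,6.2,0,0,0],[0.12,-0.192,0.149,6.2,0,0,0],[0.16,-0.192,0.149,6.2,0,0,0],[0.2,-0.192,0.149,6.2,0,0,0],[0.213,-0.192,0.149,6.2,0,0,0],[0.213,-0.192,0.149,6.2,0,0,0]],
])

```text
time_s: 3.1
position: [0.5322, 0.0162, 0.1372]
tcp_rot: [[-0.006, 0.172, 0.985], [0.001, 0.985, -0.172], [-1.0, 0.0, -0.006]]
force: [-1.0, -0.7, 0.6]
opening: 0.009
```

```bash
python3 -c "
from st import *
pc,Rc=where()
for n in('side','top'):
    c=capture(n); cv2.imwrite(f'pics/{n}1.png',cv2.resize(c['pixels'][70:370,60:460,::-1],(800,600)))
"
```

```text
t 3.1 case mm [  -1.6 -132.6  137.2] F [-1.  -0.7  0.6] open 0.01
R in case
 [[-0.006 -0.005  1.   ]
 [-0.     1.     0.005]
 [-1.     0.    -0.006]]
[-10.3  30.2  99.8  -0.   50.3  -0.4]
```

View pics/side1.png

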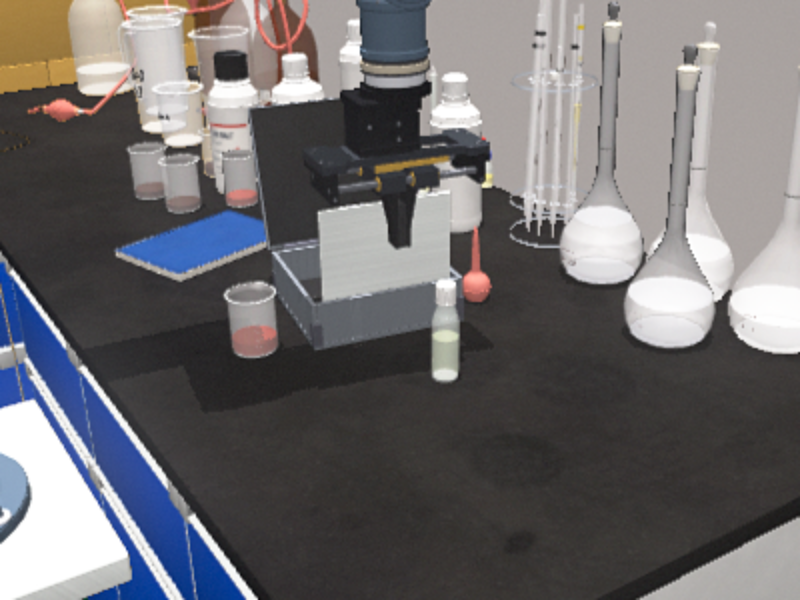

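View pics/top1.png

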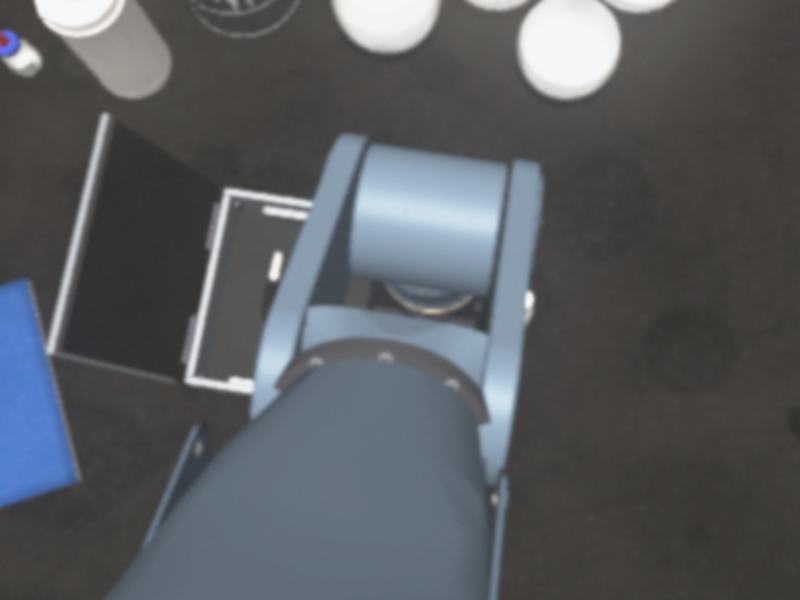

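Call:
play_rows([
  [[0,0.015,0,0,0,0,0],[0,0.028,0,0,0,0,0],[0,0.036,0,0,0,0,0],[0,0.044,0,0,0,0,0],[0.001,0.052,0,0,0,0,0],[0.002,0.06,0,0,0,0,0],[0.004,0.068,0,0,0,0,0],[0.006,0.076,0,0,0,0,0],[0.009,0.084,0,0,0,0,0],[0.012,0.092,0,0,0,0,0],[0.015,0.098,0,0,0,0,0],[0.018,0.103,0,0,0,0,0]],
])

```text
time_s: 4.4
position: [0.5513, 0.118, 0.121]
tcp_rot: [[-0.001, 0.171, 0.985], [0.0, 0.985, -0.171], [-1.0, -0.0, -0.001]]
force: [-1.3, -0.5, 0.2]
opening: 0.006
```

```bash
python3 -c "
from st import *
pc,Rc=where()
for n in('side',):
    c=capture(n); cv2.imwrite(f'pics/{n}2.png',cv2.resize(c['pixels'][70:370,60:460,::-1],(800,600)))
"
```

```text
t 4.4 case mm [ -0.7 -29.  121. ] F [-1.3 -0.5  0.2] open 0.01
R in case
 [[-0.001 -0.006  1.   ]
 [-0.     1.     0.006]
 [-1.    -0.    -0.001]]
[ 0.7 33.5 96.2  0.  50.4 10.6]
```

View pics/side2.png

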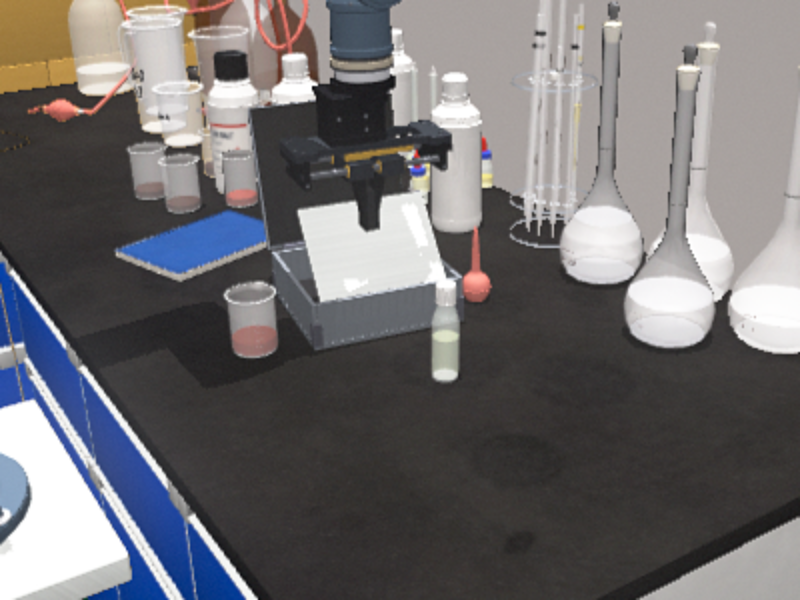

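Call:
play_rows([
  [[0.007,0.004,0,0,0,0,0],[0.013,0.01,0,0,0,0,0],[0.019,0.015,0,0,0,0,0],[0.026,0.02,0,0,0,0,0],[0.033,0.024,0,0,0,0,0],[0.04,0.028,0,0,0,0,0],[0.048,0.031,0,0,0,0,0],[0.055,0.033,0,0,0,0,0],[0.061,0.034,0,0,0,0,0],[0.066,0.035,0,0,0,0,0],[0.069,0.035,0,0,0,0,0],[0.069,0.035,0,0,0,0,0]],
])

```text
time_s: 5.65
position: [0.5573, 0.1517, 0.0521]
tcp_rot: [[-0.001, 0.172, 0.985], [-0.0, 0.985, -0.172], [-1.0, -0.0, -0.001]]
force: [0.8, 0.2, 0.3]
opening: 0.005
```

```bash
python3 -c "
from st import *
pc,Rc=where()
for n in('side',):
    c=capture(n); cv2.imwrite(f'pics/{n}3.png',cv2.resize(c['pixels'][70:370,60:460,::-1],(800,600)))
"
```

```text
t 5.65 case mm [-0.8  5.3 52.1] F [0.8 0.2 0.3] open 0.01
R in case
 [[-0.001 -0.005  1.   ]
 [-0.     1.     0.005]
 [-1.    -0.    -0.001]]
[ 4.2 40.5 96.3 -0.  43.3 14. ]
```

View pics/side3.png

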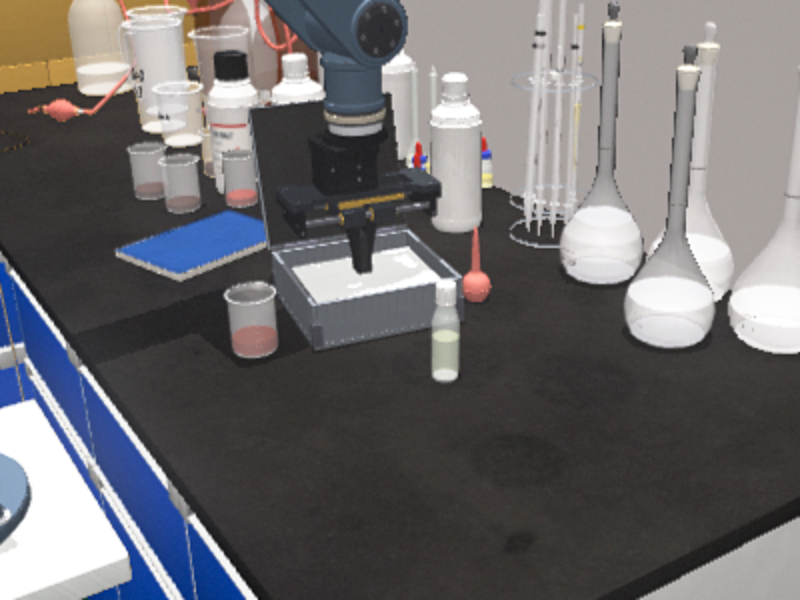

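Nearly flat; press gently until the force shows the stop.

Call:
play_rows([
  [[0.002,0,0,0,0,0,0],[0.003,0,0,0,0,0,0],[0.004,0,0,0,0,0,0],[0.004,0,0,0,0,0,0]],
])

```text
time_s: 6.1
position: [0.5579, 0.1518, 0.0493]
tcp_rot: [[0.001, 0.172, 0.985], [-0.0, 0.985, -0.172], [-1.0, 0.0, 0.001]]
force: [-0.5, -0.2, 4.3]
opening: 0.006
```

Call:
play_rows([
  [[0.001,0,0,0,0,0,0],[0.002,0,0,0,0,0,0],[0.003,0,0,0,0,0,0],[0.003,0,0,0,0,0,0]],
])

```text
time_s: 6.5
position: [0.558, 0.1519, 0.049]
tcp_rot: [[0.002, 0.171, 0.985], [-0.0, 0.985, -0.171], [-1.0, 0.0, 0.002]]
force: [-6.6, -0.6, 21.5]
opening: 0.005
```

Call:
play_rows([
  [[-0.04,0,0,0,0,0,0],[-0.08,0,0,0,0,0,0],[-0.12,0,0,0,0,0,0],[-0.16,0,0,0,0,0,0],[-0.2,0,0,0,0,0,0],[-0.24,0,0,0,0,0,0],[-0.29,0,0,0,0,0,0],[-0.29,0,0,0,0,0,0]],
])

```text
time_s: 7.3
position: [0.5616, 0.1523, 0.3435]
tcp_rot: [[0.016, 0.171, 0.985], [0.001, 0.985, -0.171], [-1.0, 0.004, 0.016]]
force: [0.5, 0.0, -0.3]
opening: 0.004
```

```bash
python3 -c "
from st import *
pc,Rc=where()
D=pickle.load(open('d0.pkl','rb'))
print('bottle base',zplane(D['top'],(127,105),0),'edge',zplane(D['top'],(140,112),0))
print('top of cap at heights',[zplane(D['top'],(88,51),h).round(3) for h in (.15,.2,.25)])
for n in('side',):
    c=capture(n); cv2.imwrite(f'pics/{n}4.png',cv2.resize(c['pixels'][70:370,60:460,::-1],(800,600)))
"
```

```text
t 7.3 case mm [  3.3   6.6 343.5] F [ 0.5  0.  -0.3] open 0.0
R in case
 [[ 0.016 -0.006  1.   ]
 [ 0.004  1.     0.005]
 [-1.     0.004  0.016]]
[ 4.2 19.8 79.9  0.  79.4 14. ]
bottle base [0.81387102 0.33265619 0.        ] edge [0.7976535  0.30467148 0.        ]
top of cap at heights [array([0.857, 0.358, 0.15 ]), array([0.829, 0.337, 0.2  ]), array([0.802, 0.316, 0.25 ])]
```

View pics/side4.png

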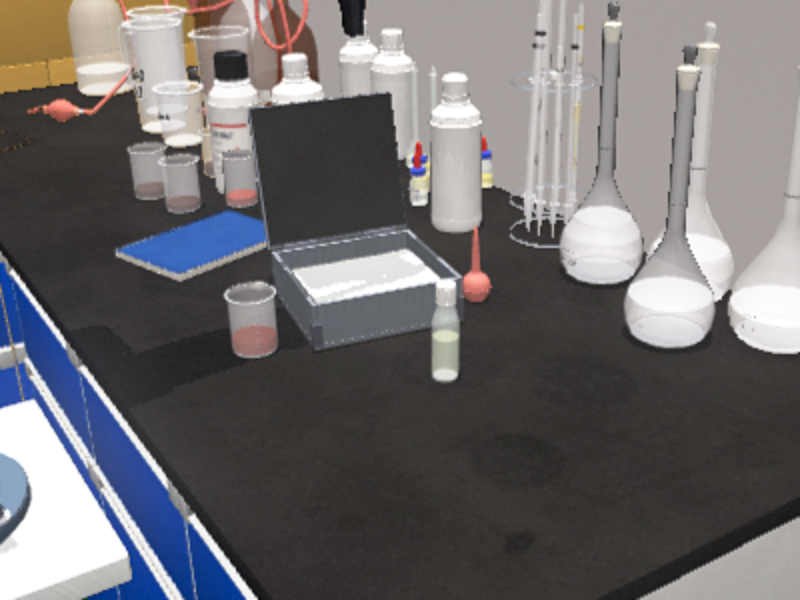

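Call:
play_rows([
  [[0,0.04,0,0,0,0,0],[0,0.08,0,0,0,0,0],[0,0.12,0,0,0,0,0],[0,0.16,0,0,0,0,0],[0,0.2,0,0,0,0,0],[0,0.212,0,0,0,0,0],[0,0.212,0,0,0,0,0],[0.04,0.212,0,0,0,0,0],[0.08,0.212,0,0,0,0,0],[0.12,0.212,0,0,0,0,0],[0.14,0.212,0,0,0,0,0],[0.14,0.212,0,0,0,0,0]],
])

```text
time_s: 8.55
position: [0.591, 0.3574, 0.1907]
tcp_rot: [[-0.01, 0.173, 0.985], [-0.005, 0.985, -0.173], [-1.0, -0.007, -0.009]]
force: [-0.9, -0.5, 0.1]
opening: 0.003
```

```bash
python3 -c "
from st import *
pc,Rc=where()
for n in('side','top'):
    c=capture(n); cv2.imwrite(f'pics/{n}5.png',cv2.resize(c['pixels'][70:370,60:460,::-1],(800,600)))
"
```

```text
t 8.55 case mm [ -4.  213.6 190.7] F [-0.9 -0.5  0.1] open 0.0
R in case
 [[-0.009 -0.004  1.   ]
 [-0.007  1.     0.004]
 [-1.    -0.007 -0.009]]
[21.9 37.5 73.  -0.1 70.1 31.9]
```

View pics/side5.png

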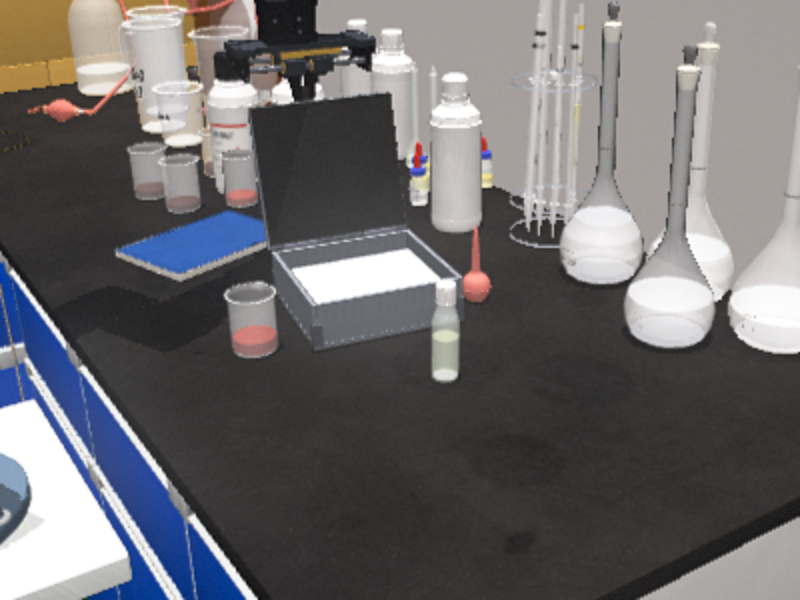

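View pics/top5.png

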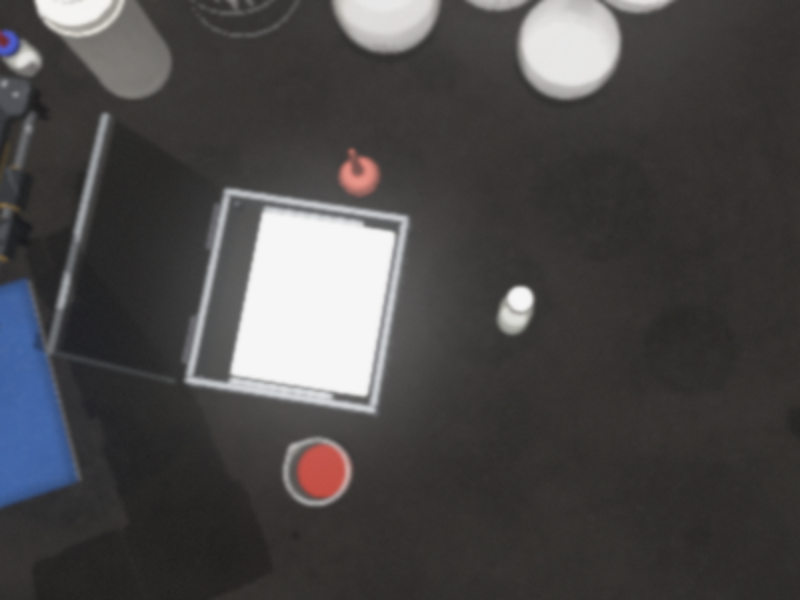

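Call:
play_rows([
  [[-0.016,-0.024,0,0,0,0,0],[-0.016,-0.039,0,0,0,0,0],[-0.016,-0.049,0,0,0,0,0],[-0.016,-0.057,0,0,0,0,0],[-0.016,-0.065,0,0,0,0,0],[-0.016,-0.073,0,0,0,0,0],[-0.016,-0.081,0,0,0,0,0],[-0.016,-0.089,0,0,0,0,0],[-0.016,-0.097,0,0,0,0,0],[-0.016,-0.105,0,0,0,0,0],[-0.016,-0.113,0,0,0,0,0],[-0.016,-0.113,0,0,0,0,0]],
])

```text
time_s: 9.85
position: [0.5741, 0.2478, 0.2113]
tcp_rot: [[-0.001, 0.172, 0.985], [-0.002, 0.985, -0.172], [-1.0, -0.002, -0.001]]
force: [-0.2, -0.5, 0.1]
opening: 0.006
```

```bash
python3 -c "
from st import *
pc,Rc=where()
for n in('side',):
    c=capture(n); cv2.imwrite(f'pics/{n}6.png',cv2.resize(c['pixels'][70:370,60:460,::-1],(800,600)))
"
```

```text
t 9.85 case mm [ -1.3 102.7 211.3] F [-0.2 -0.5  0.1] open 0.01
R in case
 [[-0.001 -0.005  1.   ]
 [-0.002  1.     0.005]
 [-1.    -0.002 -0.001]]
[13.2 31.  82.6 -0.1 66.5 23.1]
```

View pics/side6.png

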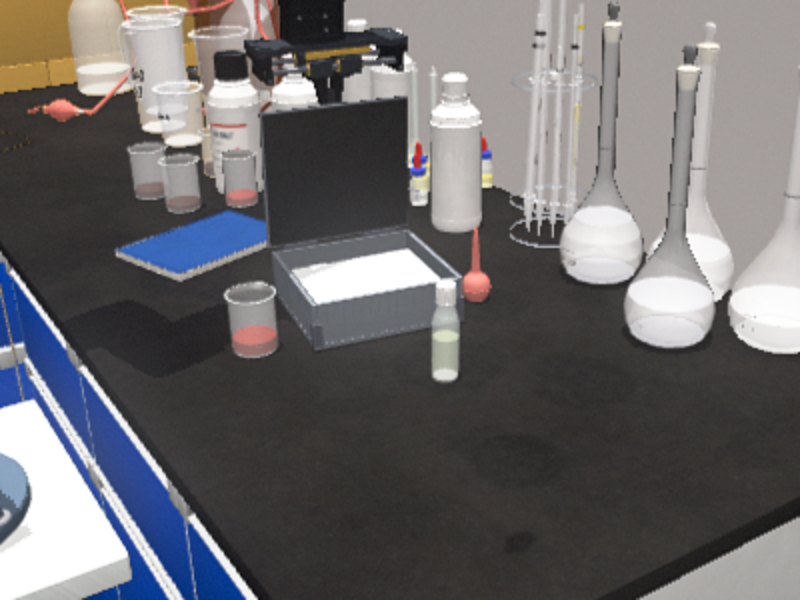

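Call:
play_rows([
  [[0.002,-0.008,0,0,0,0,0],[0.003,-0.015,0,0,0,0,0],[0.004,-0.021,0,0,0,0,0],[0.005,-0.027,0,0,0,0,0],[0.006,-0.033,0,0,0,0,0],[0.008,-0.039,0,0,0,0,0],[0.01,-0.046,0,0,0,0,0],[0.012,-0.052,0,0,0,0,0],[0.016,-0.063,0,0,0,0,0],[0.022,-0.075,0,0,0,0,0],[0.029,-0.085,0,0,0,0,0],[0.037,-0.095,0,0,0,0,0]],
])

```text
time_s: 11.1
position: [0.5578, 0.1545, 0.1739]
tcp_rot: [[-0.001, 0.172, 0.985], [-0.001, 0.985, -0.172], [-1.0, -0.001, -0.001]]
force: [-0.2, 0.1, 1.4]
opening: 0.007
```

```bash
python3 -c "
from st import *
pc,Rc=where()
for n in('side',):
    c=capture(n); cv2.imwrite(f'pics/{n}7.png',cv2.resize(c['pixels'][70:370,60:460,::-1],(800,600)))
"
```

```text
t 11.1 case mm [ -0.8   8.  173.9] F [-0.2  0.1  1.4] open 0.01
R in case
 [[-0.001 -0.005  1.   ]
 [-0.001  1.     0.005]
 [-1.    -0.001 -0.001]]
[ 4.4 30.2 91.6 -0.  58.3 14.4]
```

View pics/side7.png

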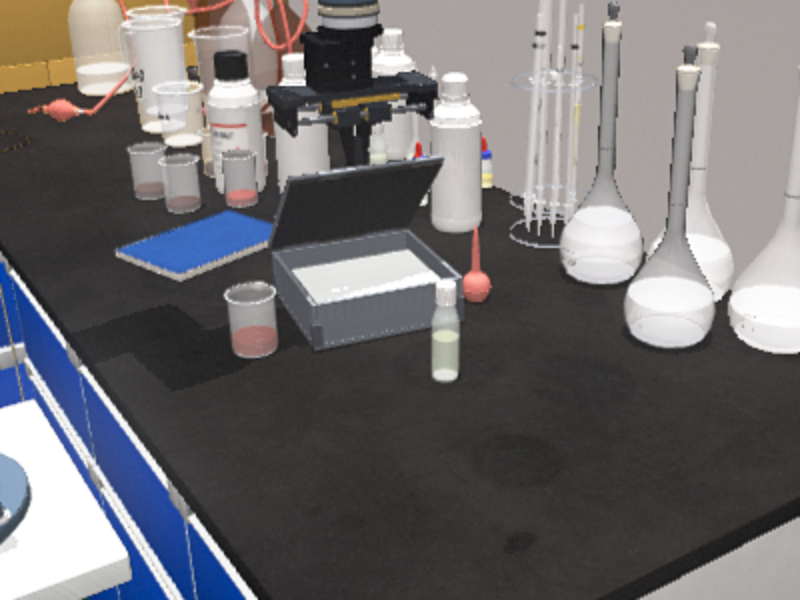

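Call:
play_rows([
  [[0.009,-0.01,0,0,0,0,0],[0.019,-0.018,0,0,0,0,0],[0.029,-0.026,0,0,0,0,0],[0.039,-0.033,0,0,0,0,0],[0.051,-0.039,0,0,0,0,0],[0.062,-0.043,0,0,0,0,0],[0.07,-0.046,0,0,0,0,0],[0.076,-0.047,0,0,0,0,0],[0.082,-0.049,0,0,0,0,0],[0.088,-0.05,0,0,0,0,0],[0.093,-0.051,0,0,0,0,0],[0.096,-0.051,0,0,0,0,0]],
])

```text
time_s: 12.35
position: [0.5496, 0.1055, 0.0782]
tcp_rot: [[-0.0, 0.171, 0.985], [-0.0, 0.985, -0.171], [-1.0, -0.0, -0.0]]
force: [0.7, -0.1, 1.4]
opening: 0.004
```

Call:
play_rows([
  [[0.001,0,0,0,0,0,0],[0.002,0,0,0,0,0,0],[0.003,0,0,0,0,0,0],[0.004,0,0,0,0,0,0],[0.004,0,0,0,0,0,0]],
])

```text
time_s: 12.85
position: [0.5497, 0.1056, 0.0745]
tcp_rot: [[0.0, 0.172, 0.985], [0.0, 0.985, -0.172], [-1.0, 0.0, 0.0]]
force: [0.5, -0.4, 0.1]
opening: 0.005
```

Call:
play_rows([
  [[0.001,0,0,0,0,0,0],[0.002,0,0,0,0,0,0],[0.003,0,0,0,0,0,0],[0.004,0,0,0,0,0,0],[0.004,0,0,0,0,0,0]],
])

```text
time_s: 13.35
position: [0.5498, 0.1056, 0.074]
tcp_rot: [[0.002, 0.171, 0.985], [-0.0, 0.985, -0.171], [-1.0, 0.0, 0.002]]
force: [-6.4, -1.0, 23.2]
opening: 0.006
```

```bash
python3 -c "
from st import *
pc,Rc=where()
for n in('side',):
    c=capture(n); cv2.imwrite(f'pics/{n}8.png',cv2.resize(c['pixels'][70:370,60:460,::-1],(800,600)))
"
```

```text
t 13.35 case mm [ -0.1 -41.4  74. ] F [-6.4 -1.  23.2] open 0.01
R in case
 [[ 0.002 -0.006  1.   ]
 [ 0.     1.     0.006]
 [-1.     0.     0.002]]
[-0.6 37.5 98.5 -0.  43.9  9.3]
```

View pics/side8.png

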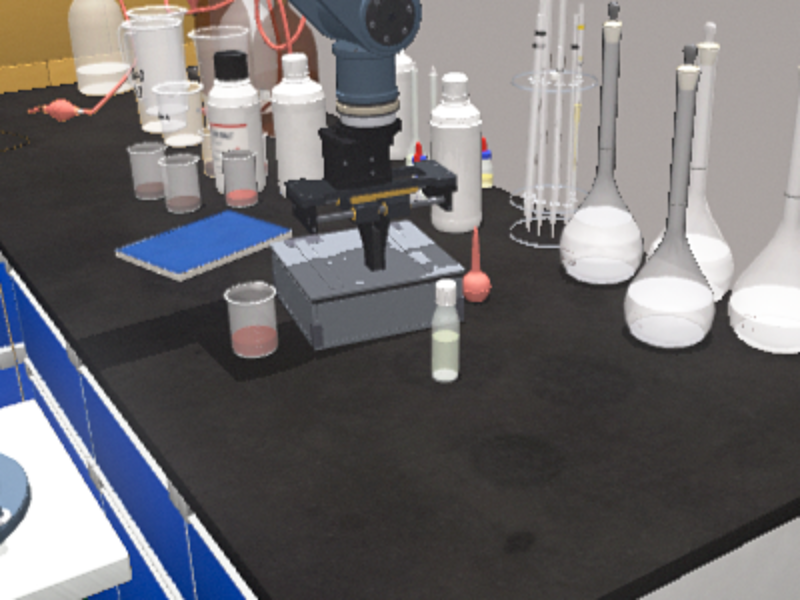

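The lid is shut: the tip is at 74.0 mm with 23 N on it. I'll hold briefly, then retreat straight up.

Call:
play_rows([
  [[0,0,0,0,0,0,0],[0,0,0,0,0,0,0],[-0.02,0,0,0,0,0,0],[-0.06,0,0,0,0,0,0],[-0.1,0,0,0,0,0,0],[-0.14,0,0,0,0,0,0],[-0.18,0,0,0,0,0,0],[-0.2,0,0,0,0,0,0],[-0.2,0,0,0,0,0,0],[-0.2,0,0,0,0,0,0]],
])

```text
time_s: 14.4
position: [0.5492, 0.1057, 0.2703]
tcp_rot: [[-0.0, 0.172, 0.985], [0.0, 0.985, -0.172], [-1.0, 0.0, -0.0]]
force: [0.4, 0.3, -0.1]
opening: 0.002
```

```bash
python3 -c "
from st import *
pc,Rc=where()
for n in('side','top'):
    c=capture(n); cv2.imwrite(f'pics/{n}9.png',cv2.resize(c['pixels'][70:370,60:460,::-1],(800,600)))
"
```

```text
t 14.4 case mm [ -0.7 -41.5 270.3] F [ 0.4  0.3 -0.1] open 0.0
R in case
 [[-0.    -0.005  1.   ]
 [ 0.     1.     0.005]
 [-1.     0.    -0.   ]]
[-0.6 22.1 88.3  0.  69.6  9.3]
```

View pics/side9.png

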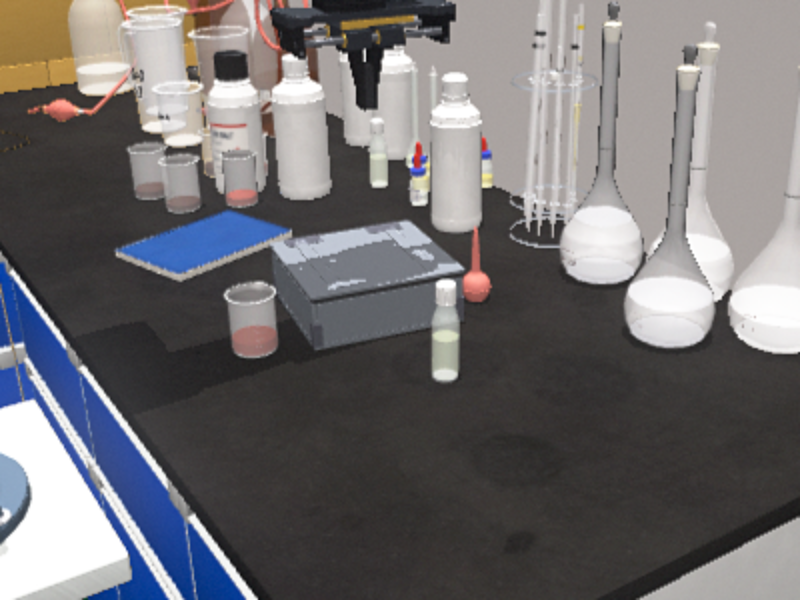

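The side picture shows the lid flat on the case. The bystanders are at the same pixels as before: vial (445,330), bulb (476,285) and beaker (253,320). The arm is clear of everything.

```bash
python3 -c "
from rig import *
print(hand_in())"
```

```text
the job is handed in; nothing more can be done
None
```

The case is closed and the job is handed in, at about 14.5 s of the 56 s allowed; `hand_in()` reports no verdict.

- **Panel:** I pushed its bare face over with the shut fingertips and pressed it onto its stop. The tip stood at 49.0 mm with about 21 N on it, which matches the panel lying flat. The lid still stood open then, leaning back at about 1.85 rad by my fit to the first pictures.
- **Lid:** I swung it over from outside and pressed it shut. The tip stood at 74.0 mm with about 23 N on it, which matches the lid fully closed.
- **Last look:** The side picture shows the lid flat. The case and the vial, bulb and beaker look unmoved, and the arm was about 0.2 m clear with no force on it.
- **Not checked:** The tools could not be seen once the panel was down; nothing touched them. I took a last top picture but did not look at it. I did not measure the joint angles directly; they follow from the tip heights.

No check failed or disagreed.

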